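Tip the tall ball holder out under the low chute guard

TASK

Empty the tall white ball holder into the padded tote by way of the steel chute: do not pour straight over the tote, but lean it over by its flat handle, bring its pouring lip in under the clear guard, rest the lip gently on the sprung black sill so that the sill gives a little but does not bottom out, and then tip it up until all four steel balls have run down the chute into the tote. Stand the empty holder upright on its black mat again and let go; do not knock the guard, and leave the flange, the damper ring and the gauge block where they are.

Things in the scene. Friction and masses are not known exactly. Their poses are not given: they have to be found in the camera images.
- holder: Tall open white ceramic holder, 0.3 to 0.55 kg, upright on the mat. Origin: centre of its underside, z up, +x its pouring side. Base 54 (x) by 60 (y) mm; rear wall at x -27, 150 mm high; front wall slopes 20 degrees outward from x +27 at the base to the lip. Walls 4, floor 5 mm, width 60. Balls start to run out past 70 degrees of lean towards +x and run freely at 78 to 82.
- handle (a point): Grip point on the holder's flat aluminium handle plate, at x -66, y 0, z +58 mm of the holder; axes as the holder's. The plate, 12 mm thick (y), spans x -85 to -27, z 30 to 85 mm: pinch it across y. A hand pointing straight down on it would meet the guard when tipping: take it with fingers about 45 degrees down, pointing towards the holder's +x.
- lip (a point): Outer edge of the holder's pouring lip, at x = +75.6, y = 0, z = +133.4 mm of the holder; the lip is 60 mm wide along y. Axes as the holder's.
- ball0_center (a point): Centre of a polished steel bearing ball, 20 mm diameter, 33 g, one of four alike lying on the floor of the holder. Balls that touch one another can hang up on the way out; rocking the holder a few degrees frees them.
- ball1_center (a point): Centre of the second ball, alike.
- ball2_center (a point): Centre of the third ball, alike.
- ball3_center (a point): Centre of the fourth ball, alike.
- mat: Thin black rubber mat, 160 (x) by 130 (y) by 4 mm thick, fixed; the place of the holder. Origin at the centre of its underside, 4 mm below its top.
- chute: Fixed steel chute with the padded tote at its +y end. Origin on the counter right under the sill's middle; +x points from the sill into the chute (pour towards +x), z up. The front wall under the sill is 16 mm thick and 69 mm high. The holder's lip may reach 0 to 60 mm past the sill's middle line.
- trough (a point): Point on the floor of the trough behind the sill's middle, 65 mm along x, 34 mm below the sill's top; axes as the chute's. The trough spans x 8 to 121, y -100 to +125 mm of the chute and falls 8 degrees towards +y into the tote; back wall (x 121) and end wall (y -103) are 125 mm high.
- sill_mid (a point): Point at the middle of the top of the sill while nothing presses on it, 85 mm above the counter, fixed to the chute; axes as the chute's.
- sill (a joint): Travel (m) of the sprung sill, a black rubber bar 20 mm (x) by 150 mm (y) along the chute's front edge that slides straight down: 0 at rest, 0.012 bottomed out. About 2 N starts it moving, each further mm takes 0.8 N (4 mm: 5 N; 11 mm: 11 N). It springs back. The reading is noisy: force is the better guide.
- guard: Level clear plastic guard plate fixed over the chute's mouth. Origin on its underside, straight above the chute's origin, 116 mm above the sill's resting top (201 mm above the counter); 5 mm thick, x -25 to +135, y -90 to +90 mm, axes as the chute's. Two posts at its back (x 133) carry it; front and sides are open.
- tote_floor (a point): Centre of the padded grey tote's floor: inside about 162 mm (x) by 172 mm (y), 69 mm deep; axes as the chute's.
- flange: Bystander: grey titanium flange, 72 mm across, 28 mm high, origin at its underside.
- damper: Bystander: black rubber damper ring, 64 mm across, 14 mm high, origin at its underside.
- gauge: Bystander: brass gauge block 35 by 20 by 30 mm high, origin at its underside.

How it is judged:
On the way, in this order (a step that is already met when the one before it is completed fails the run):
1. the leaned holder rests its lip on the sill under the guard, the sill pressed down a little (1.5 mm or more), before it empties (value of joint sill above 0.0015 m and contact force between holder and chute above 0.5 N and angle between holder's own z axis and vertical above 0.7 rad and x of lip in the frame of sill_mid between -0.012 and 0.06 m), for 0.15 s.
2. all four balls lie in the tote (x of ball0_center in the frame of tote_floor between -0.078 and 0.078 m and y of ball0_center in the frame of tote_floor between -0.086 and 0.086 m and z of each of ball0_center, ball1_center, ball2_center, ball3_center in the frame of tote_floor below 0.04 m and x of ball1_center in the frame of tote_floor between -0.078 and 0.078 m and y of ball1_center in the frame of tote_floor between -0.086 and 0.086 m and x of ball2_center in the frame of tote_floor between -0.078 and 0.078 m and y of ball2_center in the frame of tote_floor between -0.086 and 0.086 m and x of ball3_center in the frame of tote_floor between -0.078 and 0.078 m and y of ball3_center in the frame of tote_floor between -0.086 and 0.086 m), for 0.2 s.
At the end, for the whole second after the job is handed in: All four balls are in the tote (centres within its walls and less than 40 mm above its floor); the holder stands upright (within 0.08 rad) and at rest on the mat, its base centre within 40 mm of the mat's centre (all of step 2 and angle between holder's own z axis and vertical below 0.08 rad and horizontal distance between holder and mat below 0.04 m and z of holder in the frame of mat below 0.008 m and linear speed of holder below 0.02 m/s); the robot touches nothing.
It fails at once if balls are poured straight down over the tote instead of by the chute (angle between holder's own z axis and vertical above 0.9 rad and ((x of ball0_center in the frame of tote_floor between -0.078 and 0.078 m and y of ball0_center in the frame of tote_floor between -0.086 and 0.086 m and z of ball0_center in the frame of tote_floor above 0.09 m) or (x of ball1_center in the frame of tote_floor between -0.078 and 0.078 m and y of ball1_center in the frame of tote_floor between -0.086 and 0.086 m and z of ball1_center in the frame of tote_floor above 0.09 m) or (x of ball2_center in the frame of tote_floor between -0.078 and 0.078 m and y of ball2_center in the frame of tote_floor between -0.086 and 0.086 m and z of ball2_center in the frame of tote_floor above 0.09 m) or (x of ball3_center in the frame of tote_floor between -0.078 and 0.078 m and y of ball3_center in the frame of tote_floor between -0.086 and 0.086 m and z of ball3_center in the frame of tote_floor above 0.09 m))).
It fails at once if the sill bottoms out (pressed more than 11 mm) (value of joint sill above 0.011 m).
It fails at once if the guard is knocked or pressed (over 15 N) (contact force between guard and anything else above 15 N).
It fails at once if a bystander is shifted by more than 25 mm (distance of any of flange, damper, gauge from where it was at the start of the episode above 0.025 m).
It also fails if it takes over 58 s, if anything falls off the work surface, if the arm or the gripper's body presses on something with over 40 N, if the wrist force passes 120 N, or if a joint passes its speed limit or range.

ROBOT

A 6-joint arm with a two-finger parallel gripper is mounted at the origin on the work surface. World frame = base frame: x ahead of the robot, y to its left, z up, the work surface at z = 0. Lengths are in m, angles in rad, forces in N, time in s.
With the tool pointing down it reaches from about 0.425 to 0.95 m from the base axis. Payload 3.5 kg.
Tool frame: the origin (TCP) lies between the finger pads; the fingertips stand 17 mm ahead of it and the grasp point (between the pads) lies 2 mm behind it; z points along the fingers, y is the line along which they close (so a half turn about z gives the same grasp; the last joint's range is limited). The gripper opens to 85 mm and grips with 20 to 120 N. Pads are 22 mm wide; open, the fingers measure 114 mm over their backs; the gripper's body (76 mm by 85 mm) begins 54 mm behind the grasp point. The pads swing forward as they close: fully open they stand 13 mm farther back than shut.
Start: joints at [-1.343, 0.286, 1.577, -0, 1.279, -0.15], TCP at [0.249, -0.627, 0.248] pointing down, gripper open.
Joint ranges: [-2.77, 2.77], [-0.9, 2.22], [0.21, 2.48], [-1.53, 4.67], [0.24, 2.81], [-2.84, 2.84]. Speed limits (rad/s): [2.79, 2.79, 3.14, 3.14, 3.14, 3.14].

INTERFACE

Orientations are given as a 3x3 rotation matrix whose columns are the frame's x, y, z axes.
In Python, from rig import bot, camera, get_calibration, job, recognise, spot_point gives the robot as it stands.
- The arm moves only by the tool move_arm, never from a script. Its argument "plan" is a list of rows, each an object of numbers: "x", "y", "z": the shift along the tool's x, y, z in mm; "wx", "wy", "wz": the turn, a rotation vector about the tool's x, y, z in rad; "hand": the closure, from -1 (fully open) to 1 (shut), so that 0 is half open. A call has 1 to 20 rows; each row shifts and turns the commanded pose from where the row before left it, along the tool's axes as they then stand; what a row does not reach is not made up. A row lasts 1/10 s, in which the tool goes at most 50 mm and 8.59 degrees, less where a joint would pass 70% of its speed; a pose out of reach is approached as far as the arm can. A call with a gripper value outside its range is refused whole. The fingers move at their own pace and stop on an object; "squeeze" is the grip in N (left out, the last holds). Time passes only in rows, so rows that do not move let the fingers close. It gives the time, the measured TCP pose, the force, the opening and the grip force at its end, in the units of the state.
- bot.read_state(): the state, without advancing time (a new reading comes with each control period).
- camera(name): name is "scene" or "top" or "wrist"; returns the picture (480x640x3 uint8, red, green, blue); there is no depth.
- get_calibration(name): a dict with "mtx" (3x3 intrinsics, pixels), "rvec" (rotation vector, rad) and "tvec" (3), from world to camera coordinates, as OpenCV has them; the wrist camera has in their place "T_tool_cam" (4x4, takes a point from camera to tool coordinates, whose origin is the TCP and whose axes are the flange's). Camera axes: x right, y down, z forward; pixel columns grow to the right and rows downward; lengths in m; the calibration is good to about 2 mm. A picture is of the moment at which its call begins: read the wrist's pose just before it. get_calibration takes no time and is no camera call.
- job.close_job(): hands the job in; it is judged then, once.
Trained networks look in the newest picture that a camera, given by its name, has taken for a name from the list of things; names that differ only in an ending like _2 or _b are one class to them, and where a whole thing is asked for, a point or a joint stands for the part that bears it (a point fixed in the world has none). Each returns a list of dicts, best first, with "conf" (0 to 1); they miss things now and then, are a little off and sometimes report something else, mostly with a low value. They report only what shows in the picture. A call takes as long as a camera call.
- recognise(label, camera): "rect" ([left, top, width, height] in pixels, round what is visible of it).
- spot_point(label, camera): "xy" ([column, row] in pixels: a listed point, or the origin of a listed thing).
The state is a dict: "time_s": time; "joint_positions": joint angles; "qvel": joint speeds; "joint_efforts": joint torques, N m; "ee_pos": TCP position; "orientation": TCP orientation; "force": force on the tool from outside, world axes, zero at the start; "moment": the same for the moment, N m; "opening": opening from 0.0 (shut) to 1.0 (fully open); "finger_force": force on a finger pad.
Only numpy, scipy, OpenCV 4.12 (cv2) and the standard library are available. Lean on these libraries where they do the work, as an engineer would, in place of code of your own. Each camera call takes 0.05 s, during which the arm holds its last target. There are 200 camera calls.

## Working session

There is one attempt and no reset: what is moved stays moved. The work goes in short steps, Python scripts to look and compute and a tool call to move; the robot and the scene stay as the last step left them, time stands still between calls to the robot, and variables do not carry over. Pictures are saved under pics/ and viewed, at most 10 in all, crops included, and the job is handed in when it is done.

Besides the shell and the picture viewer there is one more tool, called as a command line: name --argument value ..., lists and objects as JSON in quotes. move_arm: Moves the arm, as the interface text tells. Its arguments: {"type":"object","properties":{"plan":{"type":"array","items":{"type":"object","properties":{"x":{"type":"number"},"y":{"type":"number"},"z":{"type":"number"},"wx":{"type":"number"},"wy":{"type":"number"},"wz":{"type":"number"},"hand":{"type":"number"}}}},"squeeze":{"type":"number"}},"required":["plan"]}

```bash
ls; mkdir -p pics; cat > h.py <<'E'
import numpy as np, cv2
from rig import bot, camera, get_calibration, job, recognise, spot_point
def P(n):
    c=get_calibration(n);R=cv2.Rodrigues(np.array(c["rvec"],float))[0];return np.array(c["mtx"],float),R,np.array(c["tvec"],float).ravel()
def ray(n,uv):
    K,R,t=P(n);d=R.T@np.linalg.inv(K)@np.array([uv[0],uv[1],1.]);return -R.T@t,d
def atz(n,uv,z):
    o,d=ray(n,uv);return o+d*(z-o[2])/d[2]
def tri(uv1,uv2,a="scene",b="top"):
    o1,d1=ray(a,uv1);o2,d2=ray(b,uv2)
    s=np.linalg.lstsq(np.c_[d1,-d2],o2-o1,rcond=None)[0]
    p,q=o1+s[0]*d1,o2+s[1]*d2;return (p+q)/2,np.linalg.norm(p-q)
def proj(n,X):
    K,R,t=P(n);p=(R@np.atleast_2d(X).T).T+t;p=p@K.T;return p[:,:2]/p[:,2:]
E
python3 - <<'E'
from h import *
np.set_printoptions(precision=3,suppress=True)
for n in("scene","top"):
    im=camera(n);cv2.imwrite(f"pics/{n}0.png",im[:,:,::-1])
sp={}
for l in["holder","handle","lip","mat","chute","trough","sill_mid","guard","tote_floor","flange","damper","gauge"]:
    for n in("scene","top"):
        r=spot_point(l,n);sp[l,n]=r[0]["xy"] if r else None
        print(l,n,[(np.round(x["xy"]),round(x["conf"],2)) for x in r[:2]])
    if sp[l,"scene"] is not None and sp[l,"top"] is not None: print("   tri",*tri(sp[l,"scene"],sp[l,"top"]))
print(bot.read_state())
E
```

```text
pics
holder scene [(array([353., 183.]), 0.66), (array([364., 148.]), 0.56)]
holder top [(array([221., 260.]), 0.8), (array([329., 168.]), 0.35)]
   tri [0.523 0.224 0.012] 0.005071263491524849
handle scene [(array([362., 150.]), 0.63)]
handle top [(array([189., 266.]), 0.66)]
   tri [0.506 0.283 0.069] 0.0058703955638802815
lip scene [(array([340., 175.]), 0.64)]
lip top [(array([240., 249.]), 0.57)]
   tri [0.543 0.153 0.129] 0.012060277349290683
mat scene [(array([358., 184.]), 0.79), (array([284., 253.]), 0.29)]
mat top [(array([221., 260.]), 0.92)]
   tri [0.529 0.227 0.011] 0.016406920049864118
chute scene [(array([284., 253.]), 0.68)]
chute top []
trough scene [(array([263., 268.]), 0.77)]
trough top []
sill_mid scene []
sill_mid top [(array([460., 284.]), 0.64)]
guard scene [(array([277., 200.]), 0.61)]
guard top [(array([326., 260.]), 0.95)]
   tri [ 0.527 -0.027  0.211] 0.005700107649695204
tote_floor scene [(array([356., 320.]), 0.89)]
tote_floor top [(array([332., 167.]), 0.62), (array([187., 266.]), 0.58)]
   tri [ 0.748 -0.046  0.022] 0.0010644865780135451
flange scene 
[... 245 characters left out ...]
70333687
gauge scene [(array([405., 251.]), 0.58), (array([365., 148.]), 0.38)]
gauge top [(array([246., 173.]), 0.61)]
   tri [0.731 0.161 0.007] 0.011374253628701194
{'time_s': 1.3, 'joint_positions': array([-1.343,  0.286,  1.577, -0.   ,  1.279, -0.15 ]), 'qvel': array([ 0.   , -0.   , -0.   ,  0.001,  0.001, -0.001]), 'joint_efforts': array([  0.001, -40.596, -29.293,  -0.   ,   0.001,  -0.   ]), 'ee_pos': array([ 0.249, -0.627,  0.248]), 'orientation': array([[ 0.929,  0.369, -0.   ],
       [ 0.369, -0.929, -0.   ],
       [-0.   ,  0.   , -1.   ]]), 'force': array([ 0.371, -0.611,  0.155]), 'moment': array([-0.008, -0.002, -0.012]), 'finger_force': 0.0, 'opening': 1.0001722801862443}
```

View pics/scene0.png

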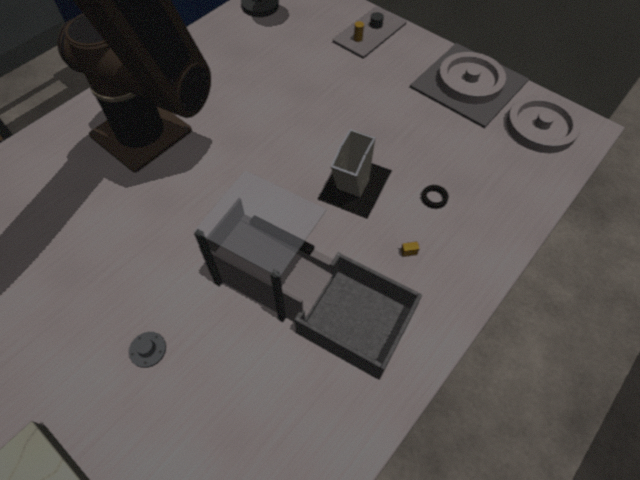

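View pics/top0.png

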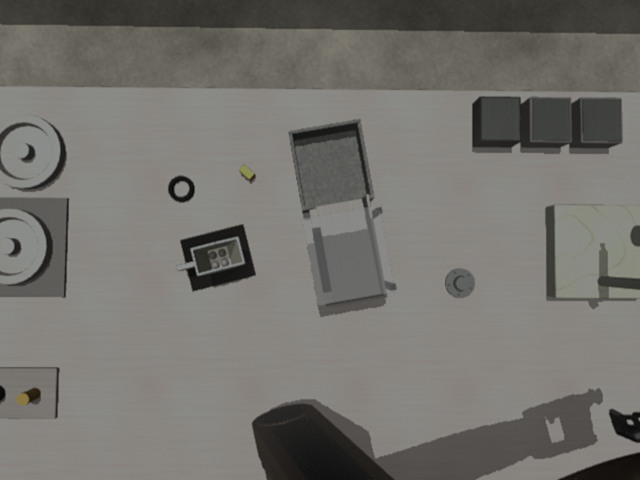

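The scene view shows the holder at about (352,165) on its mat, and the chute with guard and posts at (260,235). The tote is at (356,315). In the top view the holder is at (217,257) with its handle to the left, and it pours right (world −y). The tote is at (332,165), and the sill is the dark bar around (320,260). I'll enlarge the top view to read the corners.

```bash
python3 - <<'E'
import cv2,numpy as np
im=cv2.imread("pics/top0.png")[110:325,170:405]
im=cv2.resize(im,None,fx=2.7,fy=2.7,interpolation=cv2.INTER_CUBIC)
im=np.clip(im.astype(float)*1.6,0,255).astype(np.uint8)
cv2.imwrite("pics/topz.png",im);print(im.shape)
E
```

```text
(580, 634, 3)
```

View pics/topz.png

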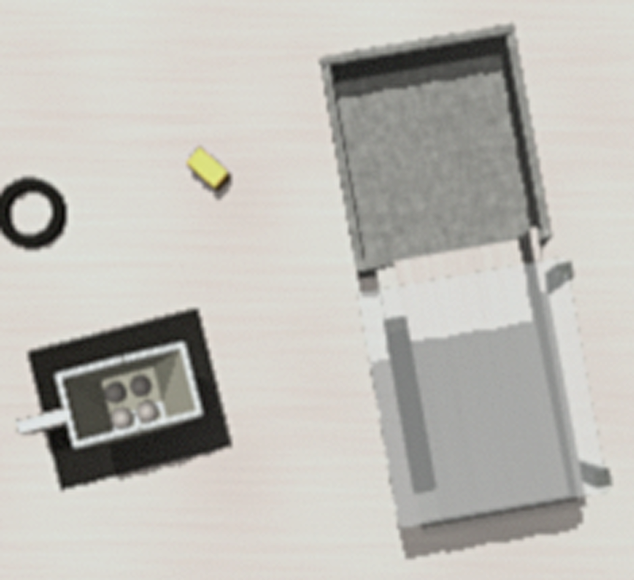

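The enlarged top view (scale 2.7) gives these corners:
- **Mat:** (28,352), (198,309), (231,446), (62,489).
- **Sill bar:** (384,319), (407,316), (437,489), (413,493).

All four balls lie on the holder's floor.

```bash
cat >> h.py <<'E'
z2=lambda p:(170+p[0]/2.7-.3,110+p[1]/2.7-.3)
def Rz(a): return np.array([[np.cos(a),-np.sin(a),0],[np.sin(a),np.cos(a),0],[0,0,1]])
E
python3 - <<'E'
from h import *
np.set_printoptions(precision=4,suppress=True)
def fit(c,z,L,W):
    X=np.array([atz("top",z2(p),z) for p in c])   # order: (-x,+y),(+x,+y),(+x,-y),(-x,-y)
    m=X.mean(0);d=(X[1]+X[2]-X[0]-X[3])/2;e=(X[0]+X[1]-X[2]-X[3])/2
    y1=np.arctan2(d[1],d[0]);y2=np.arctan2(e[1],e[0])-np.pi/2
    print(m,"len",np.linalg.norm(d),L,np.linalg.norm(e),W,"yaw",y1,y2);return m
fit([(28,352),(198,309),(231,446),(62,489)],.004,.16,.13)
fit([(384,319),(407,316),(437,489),(413,493)],.085,.02,.15)
fit([(321,60),(515,27),(550,242),(360,275)],.075,.17,.18)
# holder rim top: rear wall at z~.154, front lip at .137
for p,z in [((56,374),.154),((76,446),.154),((184,345),.137),((203,414),.137),((17,427),.089)]: print(atz("top",z2(p),z))
# check: mat seen in scene
print(get_calibration("wrist"))
E
```

```text
[0.5282 0.231  0.004 ] len 0.15725244417483472 0.16 0.12738287062949807 0.13 yaw -1.3132724134587317 -1.313000957101368
[ 0.5258 -0.0215  0.085 ] len 0.020017457826642535 0.02 0.14810532971255905 0.15 yaw -1.4147014019946245 -1.3937276400749234
[ 0.7431 -0.0423  0.075 ] len 0.16721635536788462 0.17 0.18852329227866396 0.18 yaw -1.3901518842960157 -1.3941390209197608
[0.5472 0.2595 0.154 ]
[0.4905 0.2426 0.154 ]
[0.5717 0.1614 0.137 ]
[0.5164 0.1452 0.137 ]
[0.5037 0.3079 0.089 ]
{'mtx': array([[365.4846,   0.    , 315.9313],
       [  0.    , 365.4846, 237.256 ],
       [  0.    ,   0.    ,   1.    ]]), 'T_tool_cam': array([[ 0.0001, -0.9581, -0.2864,  0.073 ],
       [ 1.    ,  0.0003, -0.0004, -0.0022],
       [ 0.0005, -0.2864,  0.9581, -0.1253],
       [ 0.    ,  0.    ,  0.    ,  1.    ]])}
```

```bash
cat >> h.py <<'E'
from scipy.spatial.transform import Rotation as Ro
from scipy.linalg import logm, expm
np.set_printoptions(precision=4,suppress=True)
def T_(R,p): T=np.eye(4);T[:3,:3]=R;T[:3,3]=p;return T
def tw(A,B,n):
    L=np.real(logm(np.linalg.inv(A)@B))/n
    v=L[:3,3]*1000;w=np.array([L[2,1],L[0,2],L[1,0]])
    print("rows",n,"xyz",v.round(2),"w",w.round(4)); return L
def path(A,L,n):
    return np.array([(A@expm(L*k))[:3,3] for k in range(n+1)])
def cur(): s=bot.read_state();return T_(s["orientation"],s["ee_pos"])
HO=np.array([.525,.2255,.004]);HY=-1.305
CO=np.array([.526,-.0215,0]);CY=-1.394
def holdT(lean,O,yaw): return T_(Rz(yaw)@Ro.from_euler("y",lean).as_matrix(),O)
# grasp in holder frame: fingers 45 down towards +x ; TCP 2 mm ahead of grasp point
c=np.sqrt(.5)
GR=np.array([[-c,0,c],[0,1,0],[-c,0,-c]]) # columns x,y,z
G=T_(GR,np.array([-.066,0,.058])+.002*GR[:,2])
E
python3 - <<'E'
from h import *
A=cur();A[2,3]+=.1
B=T_(np.c_[[-.263,.965,0],[.965,.263,0],[0,0,-1]],[.50,.42,.32])
B[:3,:3]=Ro.from_matrix(B[:3,:3]).as_matrix()
L=tw(A,B,30);print(path(A,L,30)[::3])
H=holdT(0,HO,HY)@G;print(H)
P=H.copy();P[:3,3]-=.11*H[:3,2];L=tw(B,P,12);print(path(B,L,12)[::2])
E
```

```text
rows 30 xyz [38.28 -8.89  0.94] w [ 0.      0.     -0.0486]
[[ 0.249  -0.6274  0.3484]
 [ 0.3407 -0.5534  0.3455]
 [ 0.4206 -0.4669  0.3427]
 [ 0.4871 -0.3697  0.3398]
 [ 0.5388 -0.2638  0.337 ]
 [ 0.5745 -0.1516  0.3342]
 [ 0.5935 -0.0354  0.3313]
 [ 0.5954  0.0824  0.3285]
 [ 0.5802  0.1992  0.3257]
 [ 0.5482  0.3125  0.3228]
 [ 0.5     0.42    0.32  ]]
[[-0.1857  0.9649  0.1857  0.508 ]
 [ 0.6823  0.2627 -0.6823  0.2878]
 [-0.7071  0.     -0.7071  0.0606]
 [ 0.      0.      0.      1.    ]]
rows 12 xyz [ 1.85 -2.25 16.05] w [ 0.     -0.0654  0.    ]
[[0.5    0.42   0.32  ]
 [0.4952 0.4203 0.2878]
 [0.4916 0.4166 0.2556]
 [0.4891 0.4089 0.224 ]
 [0.4876 0.3972 0.1936]
 [0.4871 0.3818 0.1649]
 [0.4876 0.3629 0.1384]]
```

move_arm --plan '[{"z": -33,"hand": -1},{"z": -33},{"z": -34},{"x": 38.3,"y": -8.9,"z": 0.9,"wz": -0.0486},{"x": 38.3,"y": -8.9,"z": 0.9,"wz": -0.0486},{"x": 38.3,"y": -8.9,"z": 0.9,"wz": -0.0486},{"x": 38.3,"y": -8.9,"z": 0.9,"wz": -0.0486},{"x": 38.3,"y": -8.9,"z": 0.9,"wz": -0.0486},{"x": 38.3,"y": -8.9,"z": 0.9,"wz": -0.0486},{"x": 38.3,"y": -8.9,"z": 0.9,"wz": -0.0486},{"x": 38.3,"y": -8.9,"z": 0.9,"wz": -0.0486},{"x": 38.3,"y": -8.9,"z": 0.9,"wz": -0.0486},{"x": 38.3,"y": -8.9,"z": 0.9,"wz": -0.0486},{"x": 38.3,"y": -8.9,"z": 0.9,"wz": -0.0486},{"x": 38.3,"y": -8.9,"z": 0.9,"wz": -0.0486},{"x": 38.3,"y": -8.9,"z": 0.9,"wz": -0.0486},{"x": 38.3,"y": -8.9,"z": 0.9,"wz": -0.0486},{"x": 38.3,"y": -8.9,"z": 0.9,"wz": -0.0486}]'

```text
schema error: expected keys x, y, z, wx, wy, wz, hand
```

move_arm --plan '[{"x": 38.3,"y": -8.9,"z": 0.9,"wz": -0.0486},{"x": 38.3,"y": -8.9,"z": 0.9,"wz": -0.0486},{"x": 38.3,"y": -8.9,"z": 0.9,"wz": -0.0486},{"x": 38.3,"y": -8.9,"z": 0.9,"wz": -0.0486},{"x": 38.3,"y": -8.9,"z": 0.9,"wz": -0.0486},{"x": 38.3,"y": -8.9,"z": 0.9,"wz": -0.0486},{"x": 38.3,"y": -8.9,"z": 0.9,"wz": -0.0486},{"x": 38.3,"y": -8.9,"z": 0.9,"wz": -0.0486},{"x": 38.3,"y": -8.9,"z": 0.9,"wz": -0.0486},{"x": 38.3,"y": -8.9,"z": 0.9,"wz": -0.0486},{"x": 38.3,"y": -8.9,"z": 0.9,"wz": -0.0486},{"x": 38.3,"y": -8.9,"z": 0.9,"wz": -0.0486},{"x": 38.3,"y": -8.9,"z": 0.9,"wz": -0.0486},{"x": 38.3,"y": -8.9,"z": 0.9,"wz": -0.0486},{"x": 38.3,"y": -8.9,"z": 0.9,"wz": -0.0486},{}]'

```text
schema error: expected keys x, y, z, wx, wy, wz, hand
```

move_arm --plan '[{"x": 1.9,"y": -2.2,"z": 16,"wy": -0.0654},{"x": 1.9,"y": -2.2,"z": 16,"wy": -0.0654},{"x": 1.9,"y": -2.2,"z": 16,"wy": -0.0654},{"x": 1.9,"y": -2.2,"z": 16,"wy": -0.0654},{"x": 1.9,"y": -2.2,"z": 16,"wy": -0.0654},{"x": 1.9,"y": -2.2,"z": 16,"wy": -0.0654},{"x": 1.9,"y": -2.2,"z": 16,"wy": -0.0654},{"x": 1.9,"y": -2.2,"z": 16,"wy": -0.0654},{"x": 1.9,"y": -2.2,"z": 16,"wy": -0.0654},{"x": 1.9,"y": -2.2,"z": 16,"wy": -0.0654},{"x": 1.9,"y": -2.2,"z": 16,"wy": -0.0654},{"x": 1.9,"y": -2.2,"z": 16,"wy": -0.0654},{},{}]'

```text
schema error: expected keys x, y, z, wx, wy, wz, hand
```

move_arm --plan '[{"x": 0,"y": 0,"z": -50,"wx": 0,"wy": 0,"wz": 0,"hand": -1},{"x": 0,"y": 0,"z": -50,"wx": 0,"wy": 0,"wz": 0,"hand": -1},{"x": 46,"y": -10.7,"z": 1.1,"wx": 0,"wy": 0,"wz": -0.0583,"hand": -1},{"x": 46,"y": -10.7,"z": 1.1,"wx": 0,"wy": 0,"wz": -0.0583,"hand": -1},{"x": 46,"y": -10.7,"z": 1.1,"wx": 0,"wy": 0,"wz": -0.0583,"hand": -1},{"x": 46,"y": -10.7,"z": 1.1,"wx": 0,"wy": 0,"wz": -0.0583,"hand": -1},{"x": 46,"y": -10.7,"z": 1.1,"wx": 0,"wy": 0,"wz": -0.0583,"hand": -1},{"x": 46,"y": -10.7,"z": 1.1,"wx": 0,"wy": 0,"wz": -0.0583,"hand": -1},{"x": 46,"y": -10.7,"z": 1.1,"wx": 0,"wy": 0,"wz": -0.0583,"hand": -1},{"x": 46,"y": -10.7,"z": 1.1,"wx": 0,"wy": 0,"wz": -0.0583,"hand": -1},{"x": 46,"y": -10.7,"z": 1.1,"wx": 0,"wy": 0,"wz": -0.0583,"hand": -1},{"x": 46,"y": -10.7,"z": 1.1,"wx": 0,"wy": 0,"wz": -0.0583,"hand": -1},{"x": 46,"y": -10.7,"z": 1.1,"wx": 0,"wy": 0,"wz": -0.0583,"hand": -1},{"x": 46,"y": -10.7,"z": 1.1,"wx": 0,"wy": 0,"wz": -0.0583,"hand": -1},{"x": 46,"y": -10.7,"z": 1.1,"wx": 0,"wy": 0,"wz": -0.0583,"hand": -1},{"x": 46,"y": -10.7,"z": 1.1,"wx": 0,"wy": 0,"wz": -0.0583,"hand": -1},{"x": 46,"y": -10.7,"z": 1.1,"wx": 0,"wy": 0,"wz": -0.0583,"hand": -1}]'

```text
time_s: 3.0
ee_pos: [0.6117, -0.0428, 0.3319]
orientation: [[0.311, 0.95, 0.0], [0.95, -0.311, -0.0], [0.0, 0.0, -1.0]]
force: [-0.3, -1.1, 0.7]
opening: 1.0
finger_force: 0.0
```

move_arm --plan '[{"x": 46,"y": -10.7,"z": 1.1,"wx": 0,"wy": 0,"wz": -0.0583,"hand": -1},{"x": 46,"y": -10.7,"z": 1.1,"wx": 0,"wy": 0,"wz": -0.0583,"hand": -1},{"x": 46,"y": -10.7,"z": 1.1,"wx": 0,"wy": 0,"wz": -0.0583,"hand": -1},{"x": 46,"y": -10.7,"z": 1.1,"wx": 0,"wy": 0,"wz": -0.0583,"hand": -1},{"x": 46,"y": -10.7,"z": 1.1,"wx": 0,"wy": 0,"wz": -0.0583,"hand": -1},{"x": 46,"y": -10.7,"z": 1.1,"wx": 0,"wy": 0,"wz": -0.0583,"hand": -1},{"x": 46,"y": -10.7,"z": 1.1,"wx": 0,"wy": 0,"wz": -0.0583,"hand": -1},{"x": 46,"y": -10.7,"z": 1.1,"wx": 0,"wy": 0,"wz": -0.0583,"hand": -1},{"x": 46,"y": -10.7,"z": 1.1,"wx": 0,"wy": 0,"wz": -0.0583,"hand": -1},{"x": 46,"y": -10.7,"z": 1.1,"wx": 0,"wy": 0,"wz": -0.0583,"hand": -1},{"x": 0,"y": 0,"z": 0,"wx": 0,"wy": 0,"wz": 0,"hand": -1}]'

```text
time_s: 4.1
ee_pos: [0.5283, 0.4189, 0.3205]
orientation: [[-0.269, 0.963, -0.001], [0.963, 0.269, 0.002], [0.002, -0.001, -1.0]]
force: [0.1, -0.4, 0.5]
opening: 0.997
finger_force: 0.0
```

move_arm --plan '[{"x": 1.9,"y": -2.2,"z": 16,"wx": 0,"wy": -0.0654,"wz": 0,"hand": -1},{"x": 1.9,"y": -2.2,"z": 16,"wx": 0,"wy": -0.0654,"wz": 0,"hand": -1},{"x": 1.9,"y": -2.2,"z": 16,"wx": 0,"wy": -0.0654,"wz": 0,"hand": -1},{"x": 1.9,"y": -2.2,"z": 16,"wx": 0,"wy": -0.0654,"wz": 0,"hand": -1},{"x": 1.9,"y": -2.2,"z": 16,"wx": 0,"wy": -0.0654,"wz": 0,"hand": -1},{"x": 1.9,"y": -2.2,"z": 16,"wx": 0,"wy": -0.0654,"wz": 0,"hand": -1},{"x": 1.9,"y": -2.2,"z": 16,"wx": 0,"wy": -0.0654,"wz": 0,"hand": -1},{"x": 1.9,"y": -2.2,"z": 16,"wx": 0,"wy": -0.0654,"wz": 0,"hand": -1},{"x": 1.9,"y": -2.2,"z": 16,"wx": 0,"wy": -0.0654,"wz": 0,"hand": -1},{"x": 1.9,"y": -2.2,"z": 16,"wx": 0,"wy": -0.0654,"wz": 0,"hand": -1},{"x": 1.9,"y": -2.2,"z": 16,"wx": 0,"wy": -0.0654,"wz": 0,"hand": -1},{"x": 1.9,"y": -2.2,"z": 16,"wx": 0,"wy": -0.0654,"wz": 0,"hand": -1},{"x": 0,"y": 0,"z": 0,"wx": 0,"wy": 0,"wz": 0,"hand": -1}]'

```text
time_s: 5.4
ee_pos: [0.5162, 0.3618, 0.1338]
orientation: [[-0.189, 0.965, 0.18], [0.68, 0.26, -0.685], [-0.709, -0.007, -0.706]]
force: [0.4, -0.3, -0.6]
opening: 0.998
finger_force: 0.0
```

Reachable. Next I'll look through the wrist camera to refine the handle position.

```bash
cat >> h.py <<'E'
def wray(A,uv):
    c=get_calibration("wrist");C=A@c["T_tool_cam"];d=C[:3,:3]@np.linalg.inv(c["mtx"])@np.array([uv[0],uv[1],1.]);return C[:3,3],d
def wproj(A,X):
    c=get_calibration("wrist");C=np.linalg.inv(A@c["T_tool_cam"]);p=(C[:3,:3]@np.atleast_2d(X).T).T+C[:3,3];p=p@c["mtx"].T;return p[:,:2]/p[:,2:]
E
python3 - <<'E'
from h import *
A=cur();im=camera("wrist")
print(bot.read_state()["joint_positions"])
for l in("handle","lip","holder"): print(l,[(x["xy"],x["conf"]) for x in spot_point(l,"wrist")[:2]])
H=holdT(0,HO,HY)
pts=np.array([[-.085,y,z] for y in(-.006,.006) for z in(.03,.085)]+[[-.027,y,.085] for y in(-.006,.006)]+[[-.027,y,.15] for y in(-.03,.03)]+[[-.066,0,.058]])
uv=wproj(A,pts@H[:3,:3].T+H[:3,3]);print(uv)
b=im[:,:,::-1].copy()
for p in uv: cv2.circle(b,tuple(int(round(v)) for v in p),3,(0,0,255),1)
cv2.imwrite("pics/w1.png",b)
E
```

```text
[ 0.6885  0.531   1.601  -0.7055  1.4429  0.6764]
handle [([276.1, 242.3], 0.58)]
lip []
holder [([286.9, 219.7], 0.74)]
[[265.1489 190.7021]
 [258.0585 270.2178]
 [283.928  190.7917]
 [279.1954 270.3433]
 [269.6703 302.5571]
 [286.6318 302.6658]
 [224.1735 402.9799]
 [320.4437 403.7388]
 [274.8891 243.3637]]
```

View pics/w1.png

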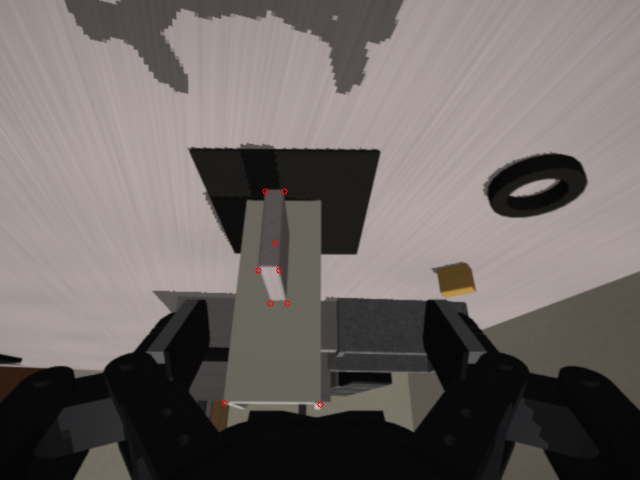

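The wrist view matches the prediction to within about 2 px (handle near (275,243)). Moving in to grasp.

```bash
python3 - <<'E'
from h import *
A=cur();B=holdT(0,HO,HY)@G
L=tw(A,B,5);
E
```

```text
rows 5 xyz [ 1.13 -6.09 21.17] w [ 0.0001 -0.0005 -0.0006]
```

move_arm --plan '[{"x": 2.8,"y": -15.2,"z": 0,"wx": 0,"wy": 0,"wz": 0,"hand": -1},{"x": 2.8,"y": -15.2,"z": 10,"wx": 0,"wy": 0,"wz": 0,"hand": -1},{"x": 0,"y": 0,"z": 32,"wx": 0,"wy": 0,"wz": 0,"hand": -1},{"x": 0,"y": 0,"z": 32,"wx": 0,"wy": 0,"wz": 0,"hand": -1},{"x": 0,"y": 0,"z": 32,"wx": 0,"wy": 0,"wz": 0,"hand": -1},{"x": 0,"y": 0,"z": 0,"wx": 0,"wy": 0,"wz": 0,"hand": -1},{"x": 0,"y": 0,"z": 0,"wx": 0,"wy": 0,"wz": 0,"hand": 0.3},{"x": 0,"y": 0,"z": 0,"wx": 0,"wy": 0,"wz": 0,"hand": 0.6},{"x": 0,"y": 0,"z": 0,"wx": 0,"wy": 0,"wz": 0,"hand": 1},{"x": 0,"y": 0,"z": 0,"wx": 0,"wy": 0,"wz": 0,"hand": 1},{"x": 0,"y": 0,"z": 0,"wx": 0,"wy": 0,"wz": 0,"hand": 1},{"x": 0,"y": 0,"z": 0,"wx": 0,"wy": 0,"wz": 0,"hand": 1}]' --squeeze 110

```text
time_s: 6.8
ee_pos: [0.5074, 0.288, 0.0596]
orientation: [[-0.185, 0.965, 0.186], [0.683, 0.263, -0.681], [-0.706, 0.001, -0.708]]
force: [-1.1, 2.5, 1.9]
opening: 0.125
finger_force: 107.4
```

```bash
cat >> h.py <<'E'
LIP=np.array([.0756,0,.1334]);SILL=CO+[0,0,.085]
def atlip(lean,xl,zl,yl=0,yaw=CY):
    R=holdT(lean,[0,0,0],yaw)[:3,:3]; p=SILL+Rz(CY)@[xl,yl,zl]
    return T_(R,p-R@LIP)
E
python3 - <<'E'
from h import *
np.save("Gm.npy",np.linalg.inv(holdT(0,HO,HY))@cur());Gm=np.load("Gm.npy");print(Gm)
A=cur();r=np.radians
W1=T_(holdT(r(0),[0,0,0],HY)[:3,:3],HO+[0,0,.05])@Gm
W2=atlip(r(30),-.11,.08)@Gm
W3=atlip(r(60),-.05,.012)@Gm
W4=atlip(r(60),.008,.009)@Gm
W=[A,W1,W2,W3,W4]
for a,b,n in zip(W,W[1:],[4,12,12,8]):
    L=tw(a,b,n);print(b[:3,3]);
    lips=[( (a@expm(L*k))@np.linalg.inv(Gm)@np.r_[LIP,1])[:3] for k in range(0,n+1,4)];print(np.array([Rz(-CY)@(q-SILL) for q in lips]))
E
```

```text
[[-0.7078  0.0002  0.7064 -0.065 ]
 [ 0.0011  1.      0.0009 -0.0006]
 [-0.7064  0.0014 -0.7078  0.0556]
 [ 0.      0.      0.      1.    ]]
rows 4 xyz [-8.83  0.02 -8.85] w [-0. -0.  0.]
[0.5074 0.288  0.1096]
[[-0.168   0.0492  0.0524]
 [-0.168   0.0492  0.1024]]
rows 12 xyz [-5.07 -3.15 -2.77] w [0.0038 0.0436 0.0065]
[0.4779 0.2448 0.1679]
[[-0.168   0.0492  0.1024]
 [-0.147   0.0334  0.0982]
 [-0.1275  0.017   0.0907]
 [-0.11   -0.      0.08  ]]
rows 12 xyz [-6.99  0.01 -1.01] w [0.     0.0436 0.    ]
[0.4924 0.1631 0.1799]
[[-0.11    0.      0.08  ]
 [-0.0861  0.      0.061 ]
 [-0.0659  0.      0.0381]
 [-0.05    0.      0.012 ]]
rows 8 xyz [-7.1   0.01 -1.52] w [-0.  0. -0.]
[0.5026 0.106  0.1769]
[[-0.05    0.      0.012 ]
 [-0.021   0.      0.0105]
 [ 0.008  -0.      0.009 ]]
```

move_arm --plan '[{"x": -8.8,"y": 0,"z": -8.9,"wx": 0,"wy": 0,"wz": 0,"hand": 1},{"x": -8.8,"y": 0,"z": -8.9,"wx": 0,"wy": 0,"wz": 0,"hand": 1},{"x": -8.8,"y": 0,"z": -8.8,"wx": 0,"wy": 0,"wz": 0,"hand": 1},{"x": -8.8,"y": 0,"z": -8.8,"wx": 0,"wy": 0,"wz": 0,"hand": 1},{"x": -5.1,"y": -3.2,"z": -2.8,"wx": 0.0038,"wy": 0.0436,"wz": 0.0065,"hand": 1},{"x": -5.1,"y": -3.2,"z": -2.8,"wx": 0.0038,"wy": 0.0436,"wz": 0.0065,"hand": 1},{"x": -5.1,"y": -3.2,"z": -2.8,"wx": 0.0038,"wy": 0.0436,"wz": 0.0065,"hand": 1},{"x": -5.1,"y": -3.2,"z": -2.8,"wx": 0.0038,"wy": 0.0436,"wz": 0.0065,"hand": 1},{"x": -5.1,"y": -3.2,"z": -2.8,"wx": 0.0038,"wy": 0.0436,"wz": 0.0065,"hand": 1},{"x": -5.1,"y": -3.2,"z": -2.8,"wx": 0.0038,"wy": 0.0436,"wz": 0.0065,"hand": 1},{"x": -5.1,"y": -3.1,"z": -2.8,"wx": 0.0038,"wy": 0.0436,"wz": 0.0065,"hand": 1},{"x": -5.1,"y": -3.1,"z": -2.8,"wx": 0.0038,"wy": 0.0436,"wz": 0.0065,"hand": 1},{"x": -5.1,"y": -3.1,"z": -2.8,"wx": 0.0038,"wy": 0.0436,"wz": 0.0065,"hand": 1},{"x": -5.1,"y": -3.1,"z": -2.8,"wx": 0.0038,"wy": 0.0436,"wz": 0.0065,"hand": 1},{"x": -5.1,"y": -3.1,"z": -2.8,"wx": 0.0038,"wy": 0.0436,"wz": 0.0065,"hand": 1},{"x": -5.1,"y": -3.1,"z": -2.8,"wx": 0.0038,"wy": 0.0436,"wz": 0.0065,"hand": 1}]'

```text
time_s: 8.4
ee_pos: [0.4766, 0.2445, 0.1694]
orientation: [[-0.169, 0.985, 0.043], [0.951, 0.174, -0.254], [-0.258, -0.002, -0.966]]
force: [0.0, -1.7, -5.1]
opening: 0.124
finger_force: 110.3
```

move_arm --plan '[{"x": -7,"y": 0,"z": -1,"wx": 0,"wy": 0.0436,"wz": 0,"hand": 1},{"x": -7,"y": 0,"z": -1,"wx": 0,"wy": 0.0436,"wz": 0,"hand": 1},{"x": -7,"y": 0,"z": -1,"wx": 0,"wy": 0.0436,"wz": 0,"hand": 1},{"x": -7,"y": 0,"z": -1,"wx": 0,"wy": 0.0436,"wz": 0,"hand": 1},{"x": -7,"y": 0,"z": -1,"wx": 0,"wy": 0.0436,"wz": 0,"hand": 1},{"x": -7,"y": 0,"z": -1,"wx": 0,"wy": 0.0436,"wz": 0,"hand": 1},{"x": -7,"y": 0,"z": -1,"wx": 0,"wy": 0.0436,"wz": 0,"hand": 1},{"x": -7,"y": 0,"z": -1,"wx": 0,"wy": 0.0436,"wz": 0,"hand": 1},{"x": -7,"y": 0,"z": -1,"wx": 0,"wy": 0.0436,"wz": 0,"hand": 1},{"x": -7,"y": 0,"z": -1,"wx": 0,"wy": 0.0436,"wz": 0,"hand": 1},{"x": -7,"y": 0,"z": -1,"wx": 0,"wy": 0.0436,"wz": 0,"hand": 1},{"x": -7,"y": 0,"z": -1,"wx": 0,"wy": 0.0436,"wz": 0,"hand": 1},{"x": 0,"y": 0,"z": 0,"wx": 0,"wy": 0,"wz": 0,"hand": 1},{"x": 0,"y": 0,"z": 0,"wx": 0,"wy": 0,"wz": 0,"hand": 1}]'

```text
time_s: 9.8
ee_pos: [0.4912, 0.1632, 0.1823]
orientation: [[-0.168, 0.985, -0.047], [0.952, 0.175, 0.253], [0.257, -0.002, -0.966]]
force: [0.0, -1.0, -5.3]
opening: 0.127
finger_force: 110.8
```

```bash
python3 - <<'E'
from h import *
A=cur();Gm=np.load("Gm.npy");H=A@np.linalg.inv(Gm)
s=bot.read_state();print(s["joint_positions"],s["force"],s["opening"])
lip=(H@np.r_[LIP,1])[:3];print("lip chute",Rz(-CY)@(lip-SILL),"lean",np.degrees(np.arccos(H[2,2])))
out=[]
Q=np.array([[-.027,-.03,.15],[-.027,.03,.15],[.0756,.03,.1334],[.0756,-.03,.1334],[-.085,0,.085],[.027,.03,0],[.027,-.03,0]])
S=np.array([SILL+Rz(CY)@np.array(v) for v in [(-.01,.075,0),(-.01,-.075,0),(-.025,.09,.116),(-.025,-.09,.116)]])
for n in("scene","top"):
    b=camera(n)[:,:,::-1].copy()
    print(n,[(x["xy"],x["conf"]) for x in spot_point("lip",n)[:2]],proj(n,lip))
    f=4;x0,y0=(180,110) if n=="scene" else (170,180)
    b=cv2.resize(b[y0:y0+150,x0:x0+200],None,fx=3,fy=3,interpolation=cv2.INTER_CUBIC)
    for P_,c in((Q,(0,0,255)),(S,(255,0,0))):
        for p in proj(n,P_@(H[:3,:3].T if P_ is Q else np.eye(3))+(H[:3,3] if P_ is Q else 0)):
            cv2.circle(b,(int((p[0]-x0+.5)*3),int((p[1]-y0+.5)*3)),3,c,1)
    out.append(np.clip(b*1.5,0,255))
cv2.imwrite("pics/a1.png",np.vstack(out)[:, :].astype(np.uint8)[:600*2]) if 0 else [cv2.imwrite(f"pics/a{i}.png",o) for i,o in enumerate(out)]
cv2.imwrite("pics/both.png",cv2.resize(np.hstack(out),(800,300)))
E
```

```text
[ 0.007   0.0024  2.0362  0.2795  1.1641 -0.2875] [ 0.0101 -1.0046 -5.267 ] 0.12656772456825874
lip chute [-0.0501 -0.0014  0.0148] lean 59.851842883787114
scene [] [[293.6311 212.0893]]
top [([297.9, 263.6], 0.89)] [[299.7655 263.604 ]][ WARN:0@6.357] global loadsave.cpp:1063 imwrite_ Unsupported depth image for selected encoder is fallbacked to CV_8U.
```

View pics/both.png

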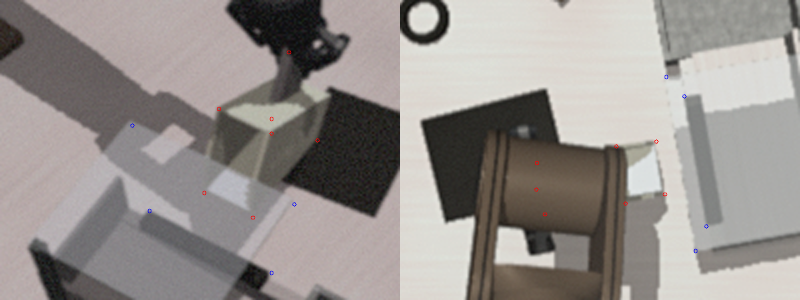

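The prediction (red) matches the holder in both views: its lip is at about (660,168) in the right half, short of the sill, and it hasn't slipped in the hand. Sliding in under the guard.

move_arm --plan '[{"x": -7.2,"y": 0,"z": -1.4,"wx": 0,"wy": 0,"wz": 0,"hand": 1},{"x": -7.2,"y": 0,"z": -1.4,"wx": 0,"wy": 0,"wz": 0,"hand": 1},{"x": -7.2,"y": 0.2,"z": -1.4,"wx": 0,"wy": 0,"wz": 0,"hand": 1},{"x": -7.2,"y": 0.2,"z": -1.4,"wx": 0,"wy": 0,"wz": 0,"hand": 1},{"x": -7.2,"y": 0.2,"z": -1.4,"wx": 0,"wy": 0,"wz": 0,"hand": 1},{"x": -7.2,"y": 0.2,"z": -1.4,"wx": 0,"wy": 0,"wz": 0,"hand": 1},{"x": -7.2,"y": 0.2,"z": -1.4,"wx": 0,"wy": 0,"wz": 0,"hand": 1},{"x": -7.2,"y": 0.2,"z": -1.4,"wx": 0,"wy": 0,"wz": 0,"hand": 1},{"x": 0,"y": 0,"z": 0,"wx": 0,"wy": 0,"wz": 0,"hand": 1},{"x": 0,"y": 0,"z": 0,"wx": 0,"wy": 0,"wz": 0,"hand": 1}]'

```text
time_s: 11.0
ee_pos: [0.5032, 0.1061, 0.178]
orientation: [[-0.168, 0.985, -0.046], [0.951, 0.174, 0.255], [0.259, -0.001, -0.966]]
force: [-0.4, -0.8, -4.7]
opening: 0.124
finger_force: 110.8
```

move_arm --plan '[{"x": -0.5,"y": 0,"z": 1.9,"wx": 0,"wy": 0,"wz": 0,"hand": 1},{"x": -0.5,"y": 0,"z": 1.9,"wx": 0,"wy": 0,"wz": 0,"hand": 1},{"x": 0,"y": 0,"z": 0,"wx": 0,"wy": 0,"wz": 0,"hand": 1},{"x": 0,"y": 0,"z": 0,"wx": 0,"wy": 0,"wz": 0,"hand": 1}]'

```text
time_s: 11.4
ee_pos: [0.503, 0.1065, 0.1739]
orientation: [[-0.168, 0.985, -0.046], [0.951, 0.175, 0.255], [0.259, -0.001, -0.966]]
force: [-0.1, 0.0, -5.0]
opening: 0.124
finger_force: 110.8
```

move_arm --plan '[{"x": -0.5,"y": 0,"z": 1.9,"wx": 0,"wy": 0,"wz": 0,"hand": 1},{"x": -0.3,"y": 0,"z": 1,"wx": 0,"wy": 0,"wz": 0,"hand": 1},{"x": 0,"y": 0,"z": 0,"wx": 0,"wy": 0,"wz": 0,"hand": 1},{"x": 0,"y": 0,"z": 0,"wx": 0,"wy": 0,"wz": 0,"hand": 1}]'

```text
time_s: 11.8
ee_pos: [0.5031, 0.1063, 0.171]
orientation: [[-0.168, 0.985, -0.046], [0.951, 0.174, 0.255], [0.259, -0.001, -0.966]]
force: [0.1, 0.3, -5.1]
opening: 0.127
finger_force: 110.8
```

move_arm --plan '[{"x": -0.3,"y": 0,"z": 1,"wx": 0,"wy": 0,"wz": 0,"hand": 1},{"x": -0.3,"y": 0,"z": 1,"wx": 0,"wy": 0,"wz": 0,"hand": 1},{"x": 0,"y": 0,"z": 0,"wx": 0,"wy": 0,"wz": 0,"hand": 1},{"x": 0,"y": 0,"z": 0,"wx": 0,"wy": 0,"wz": 0,"hand": 1}]'

```text
time_s: 12.2
ee_pos: [0.5033, 0.1063, 0.1694]
orientation: [[-0.168, 0.985, -0.045], [0.951, 0.174, 0.255], [0.259, 0.0, -0.966]]
force: [-0.3, 0.6, -2.8]
opening: 0.125
finger_force: 111.1
```

move_arm --plan '[{"x": -0.3,"y": 0,"z": 1,"wx": 0,"wy": 0,"wz": 0,"hand": 1},{"x": -0.3,"y": 0,"z": 1,"wx": 0,"wy": 0,"wz": 0,"hand": 1},{"x": -0.3,"y": 0,"z": 1,"wx": 0,"wy": 0,"wz": 0,"hand": 1},{"x": 0,"y": 0,"z": 0,"wx": 0,"wy": 0,"wz": 0,"hand": 1},{"x": 0,"y": 0,"z": 0,"wx": 0,"wy": 0,"wz": 0,"hand": 1},{"x": 0,"y": 0,"z": 0,"wx": 0,"wy": 0,"wz": 0,"hand": 1}]'

```text
time_s: 12.8
ee_pos: [0.5033, 0.1063, 0.1661]
orientation: [[-0.168, 0.985, -0.045], [0.951, 0.174, 0.255], [0.259, 0.0, -0.966]]
force: [-0.8, 3.4, 0.6]
opening: 0.126
finger_force: 111.3
```

```bash
python3 - <<'E'
from h import *
A=cur();Gm=np.load("Gm.npy");H=A@np.linalg.inv(Gm);r=np.radians
lip=(H@np.r_[LIP,1])[:3];print("lip chute",Rz(-CY)@(lip-SILL))
B=atlip(r(70),.012,-.001)@Gm;C=atlip(r(80),.014,-.001)@Gm
tw(A,B,8);tw(B,C,8);print(C)
D=atlip(r(84),.015,-.001)@Gm;tw(C,D,4)
E
```

```text
lip chute [ 0.0078  0.0006 -0.0017]
rows 8 xyz [-1.43 -0.09 -3.63] w [-0.      0.0219 -0.    ]
rows 8 xyz [-1.18  0.   -3.49] w [0.     0.0218 0.    ]
[[-0.1428  0.9847 -0.1001  0.5101]
 [ 0.806   0.1745  0.5656  0.064 ]
 [ 0.5744  0.0001 -0.8185  0.2089]
 [ 0.      0.      0.      1.    ]]
rows 4 xyz [-0.97  0.   -2.85] w [0.     0.0175 0.    ]
```

move_arm --plan '[{"x": -1.4,"y": 0,"z": -3.6,"wx": 0,"wy": 0.0218,"wz": 0,"hand": 1},{"x": -1.4,"y": 0,"z": -3.6,"wx": 0,"wy": 0.0218,"wz": 0,"hand": 1},{"x": -1.4,"y": 0,"z": -3.6,"wx": 0,"wy": 0.0218,"wz": 0,"hand": 1},{"x": -1.4,"y": 0,"z": -3.6,"wx": 0,"wy": 0.0218,"wz": 0,"hand": 1},{"x": -1.4,"y": 0,"z": -3.6,"wx": 0,"wy": 0.0218,"wz": 0,"hand": 1},{"x": -1.4,"y": 0,"z": -3.6,"wx": 0,"wy": 0.0218,"wz": 0,"hand": 1},{"x": -1.4,"y": 0,"z": -3.6,"wx": 0,"wy": 0.0218,"wz": 0,"hand": 1},{"x": -1.4,"y": 0,"z": -3.6,"wx": 0,"wy": 0.0218,"wz": 0,"hand": 1},{"x": 0,"y": 0,"z": 0,"wx": 0,"wy": 0,"wz": 0,"hand": 1}]'

```text
time_s: 13.7
ee_pos: [0.5069, 0.0852, 0.1891]
orientation: [[-0.157, 0.985, -0.074], [0.893, 0.173, 0.416], [0.422, -0.001, -0.907]]
force: [-1.2, 1.0, -2.9]
opening: 0.127
finger_force: 111.1
```

move_arm --plan '[{"x": -1.2,"y": 0,"z": -3.5,"wx": 0,"wy": 0.0218,"wz": 0,"hand": 1},{"x": -1.2,"y": 0,"z": -3.5,"wx": 0,"wy": 0.0218,"wz": 0,"hand": 1},{"x": -1.2,"y": 0,"z": -3.5,"wx": 0,"wy": 0.0218,"wz": 0,"hand": 1},{"x": -1.2,"y": 0,"z": -3.5,"wx": 0,"wy": 0.0218,"wz": 0,"hand": 1},{"x": -1.2,"y": 0,"z": -3.5,"wx": 0,"wy": 0.0218,"wz": 0,"hand": 1},{"x": -1.2,"y": 0,"z": -3.5,"wx": 0,"wy": 0.0218,"wz": 0,"hand": 1},{"x": -1.2,"y": 0,"z": -3.5,"wx": 0,"wy": 0.0218,"wz": 0,"hand": 1},{"x": -1.2,"y": 0,"z": -3.5,"wx": 0,"wy": 0.0218,"wz": 0,"hand": 1},{"x": 0,"y": 0,"z": 0,"wx": 0,"wy": 0,"wz": 0,"hand": 1},{"x": 0,"y": 0,"z": 0,"wx": 0,"wy": 0,"wz": 0,"hand": 1},{"x": 0,"y": 0,"z": 0,"wx": 0,"wy": 0,"wz": 0,"hand": 1},{"x": 0,"y": 0,"z": 0,"wx": 0,"wy": 0,"wz": 0,"hand": 1},{"x": 0,"y": 0,"z": 0,"wx": 0,"wy": 0,"wz": 0,"hand": 1},{"x": 0,"y": 0,"z": 0,"wx": 0,"wy": 0,"wz": 0,"hand": 1},{"x": 0,"y": 0,"z": 0,"wx": 0,"wy": 0,"wz": 0,"hand": 1}]'

```text
time_s: 15.2
ee_pos: [0.5107, 0.0647, 0.2092]
orientation: [[-0.143, 0.985, -0.1], [0.807, 0.175, 0.565], [0.573, 0.0, -0.819]]
force: [-0.4, 1.4, -4.0]
opening: 0.127
finger_force: 111.0
```

```bash
python3 - <<'E'
from h import *
A=cur();Gm=np.load("Gm.npy");H=A@np.linalg.inv(Gm)
lip=(H@np.r_[LIP,1])[:3];print("lip chute",Rz(-CY)@(lip-SILL),"lean",np.degrees(np.arccos(H[2,2])),bot.read_state()["joint_positions"])
b=camera("scene")[:,:,::-1];t=camera("top")[:,:,::-1]
for i in range(4): print([(np.round(x["xy"]),round(x["conf"],2)) for x in spot_point(f"ball{i}_center","top")[:5]]) if i==0 else None
o=np.hstack([cv2.resize(b[150:390,180:430],(417,400)),cv2.resize(t[110:320,270:410],(267,400))])
cv2.imwrite("pics/b.png",np.clip(o*1.6,0,255).astype(np.uint8))
E
```

```text
lip chute [ 0.0136  0.0006 -0.0006] lean 79.92499002456495 [-0.3125  0.0684  1.9826  0.5369  1.4303 -0.658 ]
[]
```

View pics/b.png

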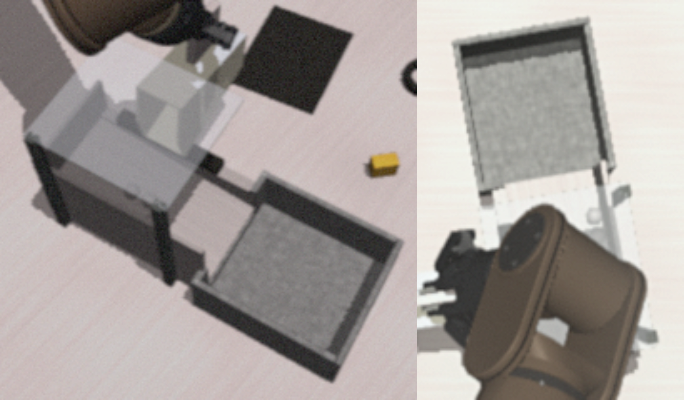

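The balls are just leaving: two show at the trough's back wall, at about (135,192) and (155,200) on the left and (593,215) on the right. I'll tip a little more, rock, and wait.

move_arm --plan '[{"x": -1,"y": 0,"z": -2.9,"wx": 0,"wy": 0.0175,"wz": 0,"hand": 1},{"x": -1,"y": 0,"z": -2.9,"wx": 0,"wy": 0.0175,"wz": 0,"hand": 1},{"x": -1,"y": 0,"z": -2.9,"wx": 0,"wy": 0.0175,"wz": 0,"hand": 1},{"x": 0,"y": 0,"z": 0,"wx": 0,"wy": 0,"wz": 0,"hand": 1},{"x": 0,"y": 0,"z": 0,"wx": 0,"wy": 0,"wz": 0,"hand": 1},{"x": 1,"y": 0,"z": 2.9,"wx": 0,"wy": -0.0175,"wz": 0,"hand": 1},{"x": 1,"y": 0,"z": 2.9,"wx": 0,"wy": -0.0175,"wz": 0,"hand": 1},{"x": 1,"y": 0,"z": 2.9,"wx": 0,"wy": -0.0175,"wz": 0,"hand": 1},{"x": 0,"y": 0,"z": 0,"wx": 0,"wy": 0,"wz": 0,"hand": 1},{"x": -1,"y": 0,"z": -2.9,"wx": 0,"wy": 0.0175,"wz": 0,"hand": 1},{"x": -1,"y": 0,"z": -2.9,"wx": 0,"wy": 0.0175,"wz": 0,"hand": 1},{"x": -1,"y": 0,"z": -2.9,"wx": 0,"wy": 0.0175,"wz": 0,"hand": 1},{"x": 0,"y": 0,"z": 0,"wx": 0,"wy": 0,"wz": 0,"hand": 1},{"x": 0,"y": 0,"z": 0,"wx": 0,"wy": 0,"wz": 0,"hand": 1},{"x": 0,"y": 0,"z": 0,"wx": 0,"wy": 0,"wz": 0,"hand": 1},{"x": 0,"y": 0,"z": 0,"wx": 0,"wy": 0,"wz": 0,"hand": 1}]'

```text
time_s: 16.95
ee_pos: [0.5118, 0.0573, 0.2143]
orientation: [[-0.137, 0.985, -0.108], [0.776, 0.174, 0.606], [0.616, -0.001, -0.788]]
force: [-0.5, 0.2, -3.8]
opening: 0.127
finger_force: 111.1
```

```bash
python3 - <<'E'
from h import *
b=camera("scene")[:,:,::-1];t=camera("top")[:,:,::-1]
for n in("top","scene"):
  print(n,[(np.round(x["xy"]),round(x["conf"],2)) for x in spot_point("ball0_center",n)[:5]])
o=np.hstack([cv2.resize(b[150:390,180:430],(417,400)),cv2.resize(t[110:320,270:410],(267,400))])
cv2.imwrite("pics/b2.png",np.clip(o*1.6,0,255).astype(np.uint8))
E
```

```text
top [(array([353., 197.]), 0.45)]
scene [(array([312., 321.]), 0.6)]
```

View pics/b2.png

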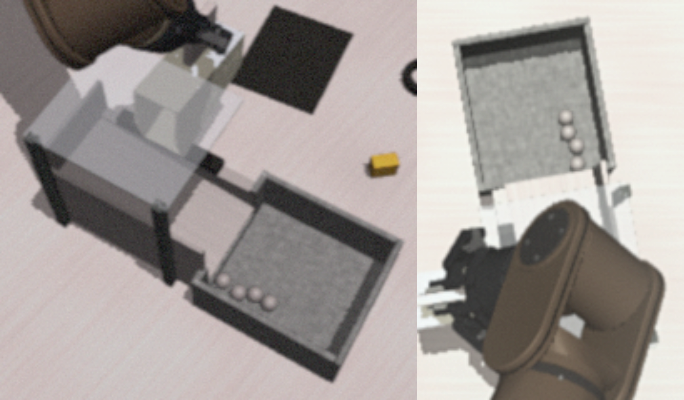

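All four balls lie in the tote: (222,280) to (270,303) on the left, (565,118) to (577,163) on the right. Now the way back.

```bash
python3 - <<'E'
from h import *
A=cur();Gm=np.load("Gm.npy");r=np.radians
HP=np.array([.527,.229,.004])
W=[A,atlip(r(64),.008,.004)@Gm,atlip(r(60),-.06,.012)@Gm,atlip(r(30),-.11,.08)@Gm,T_(Rz(HY),HP+[0,0,.05])@Gm,T_(Rz(HY),HP+[0,0,.006])@Gm]
for a,b,n in zip(W,W[1:],[10,6,10,10,4]):
    L=tw(a,b,n)
    X=[(a@expm(L*k))@np.linalg.inv(Gm) for k in range(0,n+1,2)]
    print([ (np.r_[Rz(-CY)@((x@np.r_[LIP,1])[:3]-SILL), (Rz(-CY)@((x@np.r_[-.027,0,.15,1])[:3]-SILL))[[0,2]],(x@np.r_[.027,0,0,1])[2]]*1000).round().tolist() for x in X])
E
```

```text
rows 10 xyz [ 2.24 -0.06  5.  ] w [-0.0001 -0.0331 -0.0001]
[[14.0, 0.0, -1.0, 18.0, 103.0, 116.0], [13.0, 0.0, 0.0, 10.0, 104.0, 108.0], [12.0, 0.0, 1.0, 2.0, 105.0, 100.0], [11.0, 0.0, 2.0, -6.0, 105.0, 91.0], [9.0, 0.0, 3.0, -14.0, 105.0, 83.0], [8.0, 0.0, 4.0, -22.0, 103.0, 74.0]]
rows 6 xyz [11.74 -0.02  3.85] w [-0.     -0.0116 -0.    ]
[[8.0, 0.0, 4.0, -22.0, 103.0, 74.0], [-15.0, -0.0, 7.0, -47.0, 106.0, 74.0], [-37.0, -0.0, 10.0, -72.0, 108.0, 74.0], [-60.0, -0.0, 12.0, -97.0, 109.0, 72.0]]
rows 10 xyz [ 7.38 -0.01  1.21] w [-0.0001 -0.0524 -0.    ]
[[-60.0, -0.0, 12.0, -97.0, 109.0, 72.0], [-67.0, -0.0, 28.0, -114.0, 120.0, 73.0], [-76.0, 0.0, 42.0, -132.0, 130.0, 74.0], [-86.0, 0.0, 56.0, -151.0, 137.0, 74.0], [-97.0, -0.0, 69.0, -170.0, 142.0, 74.0], [-110.0, 0.0, 80.0, -191.0, 146.0, 74.0]]
rows 10 xyz [6.35 4.05 3.18] w [-0.0046 -0.0523 -0.0078]
[[-110.0, 0.0, 80.0, -191.0, 146.0, 74.0], [-121.0, 11.0, 87.0, -208.0, 144.0, 70.0], [-132.0, 21.0, 93.0, -225.0, 140.0, 66.0], [-145.0, 32.0, 97.0, -242.0, 135.0, 62.0], [-158.0, 42.0, 100.0, -258.0, 128.0, 58.0], [-171.0, 52.0, 102.0, -273.0, 119.0, 54.0]]
rows 4 xyz [ 7.77 -0.02  7.79] w [ 0. -0.  0.]
[[-171.0, 52.0, 102.0, -273.0, 119.0, 54.0], [-171.0, 52.0, 80.0, -273.0, 97.0, 32.0], [-171.0, 52.0, 58.0, -273.0, 75.0, 10.0]]
```

move_arm --plan '[{"x": 2.2,"y": 0,"z": 5,"wx": 0,"wy": -0.0331,"wz": 0,"hand": 1},{"x": 2.2,"y": 0,"z": 5,"wx": 0,"wy": -0.0331,"wz": 0,"hand": 1},{"x": 2.2,"y": 0,"z": 5,"wx": 0,"wy": -0.0331,"wz": 0,"hand": 1},{"x": 2.2,"y": 0,"z": 5,"wx": 0,"wy": -0.0331,"wz": 0,"hand": 1},{"x": 2.2,"y": 0,"z": 5,"wx": 0,"wy": -0.0331,"wz": 0,"hand": 1},{"x": 2.2,"y": 0,"z": 5,"wx": 0,"wy": -0.0331,"wz": 0,"hand": 1},{"x": 2.2,"y": 0,"z": 5,"wx": 0,"wy": -0.0331,"wz": 0,"hand": 1},{"x": 2.2,"y": 0,"z": 5,"wx": 0,"wy": -0.0331,"wz": 0,"hand": 1},{"x": 2.2,"y": 0,"z": 5,"wx": 0,"wy": -0.0331,"wz": 0,"hand": 1},{"x": 2.2,"y": 0,"z": 5,"wx": 0,"wy": -0.0331,"wz": 0,"hand": 1},{"x": 11.7,"y": 0,"z": 3.9,"wx": 0,"wy": -0.0116,"wz": 0,"hand": 1},{"x": 11.7,"y": 0,"z": 3.9,"wx": 0,"wy": -0.0116,"wz": 0,"hand": 1},{"x": 11.7,"y": 0,"z": 3.9,"wx": 0,"wy": -0.0116,"wz": 0,"hand": 1},{"x": 11.7,"y": 0,"z": 3.9,"wx": 0,"wy": -0.0116,"wz": 0,"hand": 1},{"x": 11.7,"y": 0,"z": 3.9,"wx": 0,"wy": -0.0116,"wz": 0,"hand": 1},{"x": 11.7,"y": 0,"z": 3.9,"wx": 0,"wy": -0.0116,"wz": 0,"hand": 1}]'

```text
time_s: 18.75
ee_pos: [0.491, 0.1742, 0.1805]
orientation: [[-0.168, 0.985, -0.046], [0.951, 0.174, 0.255], [0.26, -0.001, -0.966]]
force: [0.3, -0.3, -3.5]
opening: 0.123
finger_force: 111.0
```

move_arm --plan '[{"x": 7.4,"y": 0,"z": 1.2,"wx": 0,"wy": -0.0524,"wz": 0,"hand": 1},{"x": 7.4,"y": 0,"z": 1.2,"wx": 0,"wy": -0.0524,"wz": 0,"hand": 1},{"x": 7.4,"y": 0,"z": 1.2,"wx": 0,"wy": -0.0524,"wz": 0,"hand": 1},{"x": 7.4,"y": 0,"z": 1.2,"wx": 0,"wy": -0.0524,"wz": 0,"hand": 1},{"x": 7.4,"y": 0,"z": 1.2,"wx": 0,"wy": -0.0524,"wz": 0,"hand": 1},{"x": 7.4,"y": 0,"z": 1.2,"wx": 0,"wy": -0.0524,"wz": 0,"hand": 1},{"x": 7.4,"y": 0,"z": 1.2,"wx": 0,"wy": -0.0524,"wz": 0,"hand": 1},{"x": 7.4,"y": 0,"z": 1.2,"wx": 0,"wy": -0.0524,"wz": 0,"hand": 1},{"x": 7.4,"y": 0,"z": 1.2,"wx": 0,"wy": -0.0524,"wz": 0,"hand": 1},{"x": 7.4,"y": 0,"z": 1.2,"wx": 0,"wy": -0.0524,"wz": 0,"hand": 1}]'

```text
time_s: 19.75
ee_pos: [0.4781, 0.2468, 0.1705]
orientation: [[-0.168, 0.985, 0.045], [0.951, 0.174, -0.254], [-0.258, 0.0, -0.966]]
force: [-0.4, 0.5, -4.3]
opening: 0.125
finger_force: 111.0
```

move_arm --plan '[{"x": 6.4,"y": 4,"z": 3.2,"wx": -0.0046,"wy": -0.0523,"wz": -0.0078,"hand": 1},{"x": 6.4,"y": 4,"z": 3.2,"wx": -0.0046,"wy": -0.0523,"wz": -0.0078,"hand": 1},{"x": 6.4,"y": 4,"z": 3.2,"wx": -0.0046,"wy": -0.0523,"wz": -0.0078,"hand": 1},{"x": 6.4,"y": 4,"z": 3.2,"wx": -0.0046,"wy": -0.0523,"wz": -0.0078,"hand": 1},{"x": 6.4,"y": 4,"z": 3.2,"wx": -0.0046,"wy": -0.0523,"wz": -0.0078,"hand": 1},{"x": 6.4,"y": 4,"z": 3.2,"wx": -0.0046,"wy": -0.0523,"wz": -0.0078,"hand": 1},{"x": 6.4,"y": 4,"z": 3.2,"wx": -0.0046,"wy": -0.0523,"wz": -0.0078,"hand": 1},{"x": 6.4,"y": 4,"z": 3.2,"wx": -0.0046,"wy": -0.0523,"wz": -0.0078,"hand": 1},{"x": 6.4,"y": 4,"z": 3.2,"wx": -0.0046,"wy": -0.0523,"wz": -0.0078,"hand": 1},{"x": 6.4,"y": 4,"z": 3.2,"wx": -0.0046,"wy": -0.0523,"wz": -0.0078,"hand": 1},{"x": 0,"y": 0,"z": 0,"wx": 0,"wy": 0,"wz": 0,"hand": 1},{"x": 0,"y": 0,"z": 0,"wx": 0,"wy": 0,"wz": 0,"hand": 1}]'

```text
time_s: 20.95
ee_pos: [0.5088, 0.2943, 0.1121]
orientation: [[-0.185, 0.965, 0.184], [0.685, 0.262, -0.68], [-0.705, 0.0, -0.709]]
force: [0.5, -0.4, -3.4]
opening: 0.122
finger_force: 111.1
```

```bash
python3 - <<'E'
from h import *
A=cur();Gm=np.load("Gm.npy");H=A@np.linalg.inv(Gm);print(H)
HP=np.array([.527,.229,.004]);tw(A,T_(Rz(HY),HP+[0,0,.006])@Gm,5)
# slip check: lean of the holder seen in the wrist camera
w=camera("wrist")[:,:,::-1].copy()
Q=np.array([[-.027,-.03,.15],[-.027,.03,.15],[-.027,-.03,0],[-.027,.03,0],[-.085,0,.085],[-.085,0,.03]])
uv=wproj(A,Q@H[:3,:3].T+H[:3,3])
for p in uv: cv2.circle(w,tuple(int(round(v)) for v in p),4,(0,0,255),1)
cv2.imwrite("pics/w2.png",w)
E
```

```text
[[ 0.2617  0.9651  0.0019  0.5263]
 [-0.9651  0.2617 -0.0016  0.2319]
 [-0.0021 -0.0014  1.      0.0563]
 [ 0.      0.      0.      1.    ]]
rows 5 xyz [ 6.15 -0.04  6.98] w [-0.0003 -0.0004  0.0001]
```

View pics/w2.png

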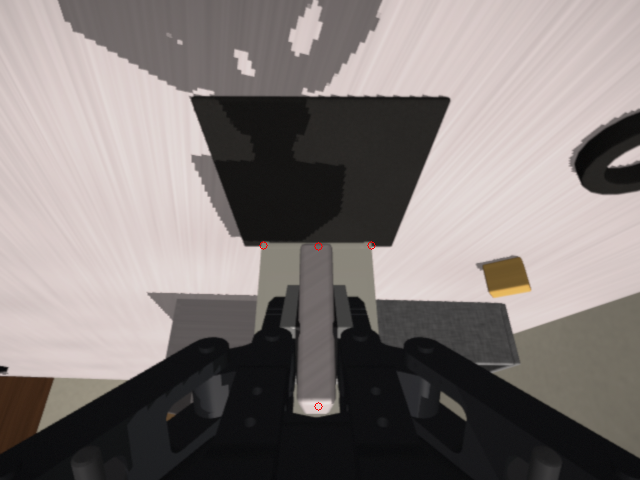

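The prediction and the picture agree (base edge at row 245, handle at (318,245) to (318,405)), so the holder is square in the hand. Lowering it.

move_arm --plan '[{"x": 6.2,"y": 0,"z": 7,"wx": 0,"wy": 0,"wz": 0,"hand": 1},{"x": 6.2,"y": 0,"z": 7,"wx": 0,"wy": 0,"wz": 0,"hand": 1},{"x": 6.2,"y": 0,"z": 7,"wx": 0,"wy": 0,"wz": 0,"hand": 1},{"x": 6.2,"y": 0,"z": 7,"wx": 0,"wy": 0,"wz": 0,"hand": 1},{"x": 6.2,"y": 0,"z": 7,"wx": 0,"wy": 0,"wz": 0,"hand": 1},{"x": 1.4,"y": 0,"z": 1.4,"wx": 0,"wy": 0,"wz": 0,"hand": 1},{"x": 1.4,"y": 0,"z": 1.4,"wx": 0,"wy": 0,"wz": 0,"hand": 1},{"x": 0,"y": 0,"z": 0,"wx": 0,"wy": 0,"wz": 0,"hand": 1},{"x": 0,"y": 0,"z": 0,"wx": 0,"wy": 0,"wz": 0,"hand": 1},{"x": 0,"y": 0,"z": 0,"wx": 0,"wy": 0,"wz": 0,"hand": 1}]'

```text
time_s: 22.0
ee_pos: [0.5104, 0.2911, 0.0626]
orientation: [[-0.184, 0.965, 0.186], [0.683, 0.262, -0.682], [-0.706, 0.001, -0.708]]
force: [0.1, 0.6, -4.0]
opening: 0.127
finger_force: 111.1
```

move_arm --plan '[{"x": 0.7,"y": 0,"z": 0.7,"wx": 0,"wy": 0,"wz": 0,"hand": 1},{"x": 0.4,"y": 0,"z": 0.4,"wx": 0,"wy": 0,"wz": 0,"hand": 1},{"x": 0,"y": 0,"z": 0,"wx": 0,"wy": 0,"wz": 0,"hand": 1},{"x": 0,"y": 0,"z": 0,"wx": 0,"wy": 0,"wz": 0,"hand": 1}]'

```text
time_s: 22.4
ee_pos: [0.5101, 0.2908, 0.0605]
orientation: [[-0.185, 0.965, 0.185], [0.683, 0.262, -0.682], [-0.707, 0.0, -0.708]]
force: [-0.3, 0.2, -3.5]
opening: 0.127
finger_force: 111.1
```

move_arm --plan '[{"x": 0.6,"y": 0,"z": 0.6,"wx": 0,"wy": 0,"wz": 0,"hand": 1},{"x": 0.4,"y": 0,"z": 0.4,"wx": 0,"wy": 0,"wz": 0,"hand": 1},{"x": 0,"y": 0,"z": 0,"wx": 0,"wy": 0,"wz": 0,"hand": 1},{"x": 0,"y": 0,"z": 0,"wx": 0,"wy": 0,"wz": 0,"hand": 1}]'

```text
time_s: 22.8
ee_pos: [0.5103, 0.291, 0.0597]
orientation: [[-0.184, 0.965, 0.185], [0.683, 0.262, -0.682], [-0.707, 0.001, -0.707]]
force: [-1.3, 0.4, -0.7]
opening: 0.126
finger_force: 111.7
```

move_arm --plan '[{"x": 0.2,"y": 0,"z": 0.2,"wx": 0,"wy": 0,"wz": 0,"hand": 1},{"x": 0,"y": 0,"z": 0,"wx": 0,"wy": 0,"wz": 0,"hand": 1},{"x": 0,"y": 0,"z": 0,"wx": 0,"wy": 0,"wz": 0,"hand": 0.6},{"x": 0,"y": 0,"z": 0,"wx": 0,"wy": 0,"wz": 0,"hand": 0.2},{"x": 0,"y": 0,"z": 0,"wx": 0,"wy": 0,"wz": 0,"hand": -0.3},{"x": 0,"y": 0,"z": 0,"wx": 0,"wy": 0,"wz": 0,"hand": -0.6},{"x": 0,"y": 0,"z": 0,"wx": 0,"wy": 0,"wz": 0,"hand": -0.8},{"x": 0,"y": 0,"z": 0,"wx": 0,"wy": 0,"wz": 0,"hand": -0.8},{"x": 0,"y": 0,"z": -20,"wx": 0,"wy": 0,"wz": 0,"hand": -0.8},{"x": 0,"y": 0,"z": -30,"wx": 0,"wy": 0,"wz": 0,"hand": -0.8},{"x": 0,"y": 0,"z": -40,"wx": 0,"wy": 0,"wz": 0,"hand": -0.8},{"x": 0,"y": 0,"z": -40,"wx": 0,"wy": 0,"wz": 0,"hand": -0.8},{"x": 0,"y": 0,"z": 0,"wx": 0,"wy": 0,"wz": 0,"hand": -0.8},{"x": 0,"y": 0,"z": 0,"wx": 0,"wy": 0,"wz": 0,"hand": -0.8}]' --squeeze 20

```text
time_s: 24.2
ee_pos: [0.4861, 0.3801, 0.1513]
orientation: [[-0.185, 0.965, 0.187], [0.684, 0.263, -0.681], [-0.706, 0.002, -0.708]]
force: [-0.2, 0.6, -0.7]
opening: 0.9
finger_force: 0.0
```

```bash
python3 - <<'E'
from h import *
b=camera("scene")[:,:,::-1];t=camera("top")[:,:,::-1]
o=np.hstack([cv2.resize(b[110:390,180:460],(400,400)),cv2.resize(t[110:320,170:380],(400,400))])
cv2.imwrite("pics/e.png",np.clip(o*1.5,0,255).astype(np.uint8))
E
```

```text
(no output)
```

View pics/e.png

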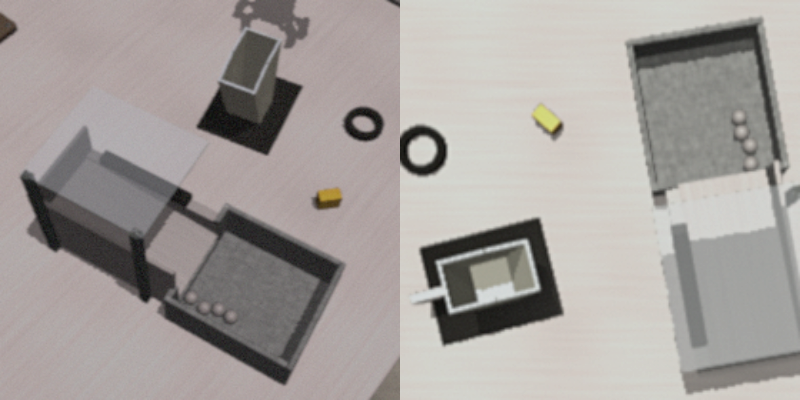

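```bash
python3 - <<'E'
from h import *
tf=np.array([.748,-.046,.006])
print([ (Rz(-CY)@(tf-CO)).round(3)])
for p in [(739,118),(741,132),(750,147),(752,163)]:
    X=atz("top",(170+(p[0]-400)/1.905,110+p[1]/1.905),.018);print(X,Rz(-CY)@(X-tf))
r=spot_point("tote_floor","top");print([(x["xy"],x["conf"],atz("top",x["xy"],.006)) for x in r[:1]])
E
```

```text
[array([0.063, 0.214, 0.006])]
[ 0.7383 -0.084   0.018 ] [ 0.0357 -0.0162  0.012 ]
[ 0.7204 -0.0867  0.018 ] [ 0.0352 -0.0343  0.012 ]
[ 0.7013 -0.0983  0.018 ] [ 0.0432 -0.0552  0.012 ]
[ 0.6808 -0.1009  0.018 ] [ 0.0422 -0.0758  0.012 ]
[([332.1, 167.9], 0.58, array([ 0.7501, -0.0457,  0.006 ]))]
```

The picture shows the holder upright and empty on the mat, the four balls in the tote (the last one touching the near wall from inside, y −76 mm), and the bystanders where they were. Handing in.

```bash
python3 -c "
from rig import job
print(job.close_job())"
```

```text
the job is handed in; nothing more can be done
None
```

I handed the job in without getting a verdict back; in the last picture all four balls, poured by way of the chute with the lip resting on the sill, lie in the tote, the empty holder stands upright on its mat with the gripper clear, and the damper ring and gauge block are where they were (the flange was out of that view, but the arm never went near it).

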